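# Turn a square culture dish over onto the plate warmer

### The arm

A 6-joint arm with a two-finger parallel gripper is mounted at the origin on the work surface; the furniture and walls round the work are solid. World frame = base frame: x ahead of the robot, y to its left, z up, the work surface at z = 0. Lengths are in m, angles in rad, forces in N, time in s.
With the tool pointing down it reaches from about 0.375 to 0.9 m from the base axis. Payload 3.1 kg.
Tool frame: the origin (TCP) lies on the centre line of the jaws, within the pads' length; the fingertips stand 8 mm ahead of it and the grasp point (between the pads) lies 11 mm behind it; z points along the fingers, y is the line along which they close (so a half turn about z gives the same grasp; the last joint's range is limited). The gripper opens to 85 mm and grips with 20 to 120 N. Pads are 22 mm wide; open, the fingers measure 114 mm over their backs; the gripper's body (76 mm by 85 mm) begins 54 mm behind the grasp point. The pads swing forward as they close: fully open they stand 13 mm farther back than shut.
Start: joints at [1.131, 0.527, 1.433, -0, 1.181, -0.178], TCP at [0.162, 0.604, 0.239] pointing down, gripper open.
Joint ranges: [-3.08, 3.08], [-0.75, 2.2], [0.22, 2.44], [-1.43, 4.57], [0, 2.65], [-2.85, 2.85]. Speed limits (rad/s): [2.79, 2.79, 3.14, 3.14, 3.14, 3.14].

### API

Orientations are given as a unit quaternion [x, y, z, w].
In Python, from station import * gives the robot as it stands.
- The arm moves only by the tool play_rows, never from a script. Its argument "rows" is a list of rows, each a list of 3 entries, a list of its own where there are three numbers: the turn, a rotation vector about the tool's x, y, z in degrees, then the shift along the tool's x, y, z in mm, then the closure, from 0 (fully open) to 1 (shut). In form: [[[ax, ay, az], [dx, dy, dz], jaw], ...]. A call has 1 to 12 rows; each row shifts and turns the commanded pose from where the row before left it, along the tool's axes as they then stand; what a row does not reach is not made up. A row lasts 1/12 s, in which the tool goes at most 41.7 mm and 7.16 degrees, less where a joint would pass 70% of its speed; a pose out of reach is approached as far as the arm can. A call with a gripper value outside its range is refused whole. The fingers move at their own pace and stop on an object; "grip_force" is the grip in N (left out, the last holds). Time passes only in rows, so rows that do not move let the fingers close. It gives the time, the measured TCP pose, the force, the opening and the grip force at its end, in the units of the state.
- sense(): the state, without advancing time (a new reading comes with each control period).
- snapshot(name): name is "side" or "top"; returns (picture, depth): 400x640x3 uint8, red, green, blue; 400x640 float32, m along the optical axis (not along the pixel's ray), 0 where there is no reading.
- get_calibration(name): a dict with "vfov" (degrees; the focal length in pixels is half the picture's height over the tangent of half this angle, whatever the lens; pixels are square), "cx", "cy" (the principal point, pixels), "xyz" and "attitude" of the camera in the world. Camera axes: x right, y down, z forward; pixel columns grow to the right and rows downward; lengths in m; the calibration is good to about 2 mm. A picture is of the moment at which its call begins. get_calibration takes no time and is no camera call.
- sign_off(): hands the job in; it is judged then, once.
The state is a dict: "t": time; "q": joint angles; "qd": joint speeds; "tau": joint torques, N m; "tcp_pos": TCP position; "tool_rot": TCP orientation; "force": force on the tool from outside, world axes, zero at the start; "ft_torque": the same for the moment, N m; "finger_gap": opening from 0.0 (shut) to 1.0 (fully open); "gripper_force": force on a finger pad.
Only numpy, scipy, OpenCV 4.12 (cv2) and the standard library are available. Lean on these libraries where they do the work, as an engineer would, in place of code of your own. Each camera call takes 0.05 s, during which the arm holds its last target. There are 200 camera calls.

### The job

Turn the square culture dish upside down onto the plate warmer: push it flat along the bench against the front face of the warmer, lever its near edge up until it stands on edge against that face, and tip it over onto the warmer. Then slide it on until it sits flat and square against the rear rail, lid down, and leave it there. The dish is brittle, so never press on it with more than 25 N, and leave the bottle, the cup and the beaker where they are.

Things in the scene. Friction and masses are not known exactly. Their poses are not given: they have to be found in the camera images.
- dish_center (a point): Centre (half-way through) of a loose square-edged culture dish, 100 x 100 x 15 mm, 0.08 to 0.14 kg: red gel in its base, clear lid, white label under the base. z points from base to lid, x and y along its sides. It starts flat before the warmer's front face, lid up. A push of 8 to 12 N keeps its near edge from slipping while levered; on edge, flush to the face, it stands alone.
- warmer: Low white plate warmer, fixed. Origin: foot of the middle of its front face, at bench height; x points from the front face to the rear, y left along the face, z up. The face is upright, 260 mm wide, 20 mm high; the flat aluminium deck (z = 20 mm) runs from x = 0 to x = 130 mm, where a rail rises 14 mm above the deck along the whole rear. A dish fully home has its centre at x = 80, z = 27.5 mm.
- oil_bottle: Small brown bottle, 29 mm across, 62 mm high, standing on the left end of the warmer's deck; origin at the centre of its foot. Bystander.
- sample_cup: White cup with a blue screw lid, 66 mm across, 62 mm high, standing on the bench to one side of the dish; origin at the centre of its foot. Bystander.
- beaker: Small clear beaker, 52 mm across, 66 mm high, standing on the bench to one side of the dish; origin at the centre of its foot. Bystander.
There are look-alikes about, which are no part of the job. Leave any turquoise look-alike of the part that bears dish_center alone.

How it is judged:
On the way, in this order (a step that is already met when the one before it is completed fails the run):
1. the dish has been levered up on edge at the warmer's front face (angle between dish_center's own z axis and vertical between 1.1 and 1.9 rad and x of dish_center in the frame of warmer between -0.05 and 0.03 m), for 0.1 s.
2. the dish has tipped over and lies lid down on the warmer (angle between dish_center's own z axis and vertical above 3 rad and x of dish_center in the frame of warmer above 0 m), for 0.1 s.
At the end, for the whole second after the job is handed in: The dish lies still, flat and lid down (within 0.06 rad of level) on the warmer's deck, within 4 mm of fully home against the rear rail (so also square to it) and wholly on the deck sideways (angle between dish_center's own z axis and vertical above 3.08 rad and x of dish_center in the frame of warmer between 0.076 and 0.084 m and y of dish_center in the frame of warmer between -0.08 and 0.08 m and z of dish_center in the frame of warmer between 0.024 and 0.031 m and linear speed of dish below 0.01 m/s); the robot touches nothing.
It fails at once if the dish is pressed by the robot with more than 25 N (contact force between any of the fingers, the arm and dish above 25 N).
It fails at once if the bottle, the cup or the beaker is moved more than 15 mm or tipped (distance of any of oil_bottle, sample_cup, beaker from where it was at the start of the episode above 0.015 m or angle between any of oil_bottle, sample_cup, beaker's own z axis and vertical above 0.3 rad).
It also fails if it takes over 72 s, if anything falls off the work surface, if the arm or the gripper's body presses on something with over 40 N, if the wrist force passes 120 N, or if a joint passes its speed limit or range.

## Working session

There is one attempt and no reset: what is moved stays moved. The work goes in short steps, Python scripts to look and compute and a tool call to move; the robot and the scene stay as the last step left them, time stands still between calls to the robot, and variables do not carry over. Pictures are saved under pics/ and viewed, at most 10 in all, crops included, and the job is handed in when it is done.

Besides the shell and the picture viewer there is one more tool, called as name(argument=value, ...) on one line, values as JSON. play_rows: Moves the arm, as the interface text tells. Its arguments: {"type":"object","properties":{"rows":{"type":"array","items":{"type":"array"}},"grip_force":{"type":"number"}},"required":["rows"]}

```bash
mkdir -p pics; cat > h.py <<'E'
from station import *
import numpy as np, cv2
from scipy.spatial.transform import Rotation as R
def cam(n):
    c=get_calibration(n); f=200/np.tan(np.radians(c["vfov"])/2); return c,f
def snap(n,fn):
    p,d=snapshot(n); cv2.imwrite("pics/"+fn+".png",p[:,:,::-1]); np.save("pics/"+fn+".npy",d); return p,d
def ray(n,u,v):
    c,f=cam(n); a=np.array(c["attitude"],float)
    r=R.from_quat(a).as_matrix() if a.size==4 else (a if a.shape==(3,3) else R.from_rotvec(a).as_matrix())
    return np.array(c["xyz"]),r@np.array([(u-c["cx"])/f,(v-c["cy"])/f,1])
def atz(n,u,v,z):
    o,d=ray(n,u,v); return o+d*(z-o[2])/d[2]
def atd(n,u,v,dep):
    o,d=ray(n,u,v); return o+d*dep
E
python3 - <<'E'
from h import *
for n in("top","side"):
    print(get_calibration(n)); snap(n,n+"0")
print(sense())
E
```

```text
{'vfov': 44.48320043241641, 'cx': 325.07710922631287, 'cy': 194.49263785046762, 'xyz': array([0.36639736, 0.27834939, 0.99716981]), 'attitude': array([-0.69610756,  0.71335809, -0.06205751,  0.05199383])}
{'vfov': 50.205921120998795, 'cx': 317.69730457011303, 'cy': 192.07415574632677, 'xyz': array([0.31871908, 0.96345508, 0.49099177]), 'attitude': array([-0.12805997,  0.86445607, -0.48130078,  0.06830747])}
{'t': 0.1, 'q': array([ 1.13052209e+00,  5.28355135e-01,  1.43382993e+00,  2.90226915e-05,
        1.18140028e+00, -1.78489168e-01]), 'qd': array([ 0.00163963, -0.0036138 , -0.00426087,  0.0008264 , -0.00083471,
        0.00046835]), 'tau': array([ 7.92705396e-05, -4.43306923e+01, -1.78586107e+01, -2.57933480e-04,
        3.88835615e-03, -1.67278245e-05]), 'tcp_pos': array([0.16142694, 0.60311516, 0.23842483]), 'tool_rot': array([ 1.30524503e-01,  9.91444583e-01, -9.44955835e-04, -3.16139654e-04]), 'force': array([-0.29690283,  0.96351419, -0.39570987]), 'ft_torque': array([-0.00214807, -0.01479004,  0.00284944]), 'gripper_force': 0.0, 'finger_gap': 1.0001192181444807}
```

View pics/top0.png

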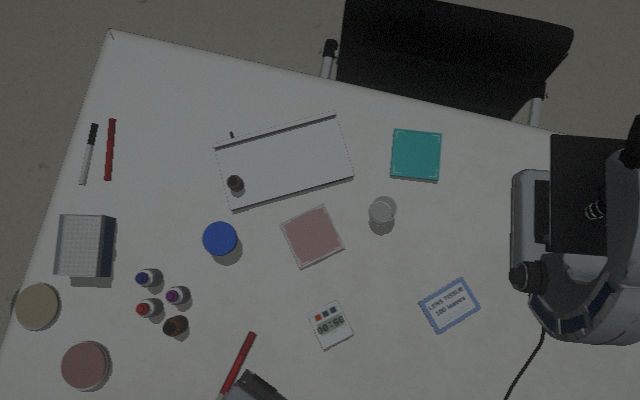

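View pics/side0.png

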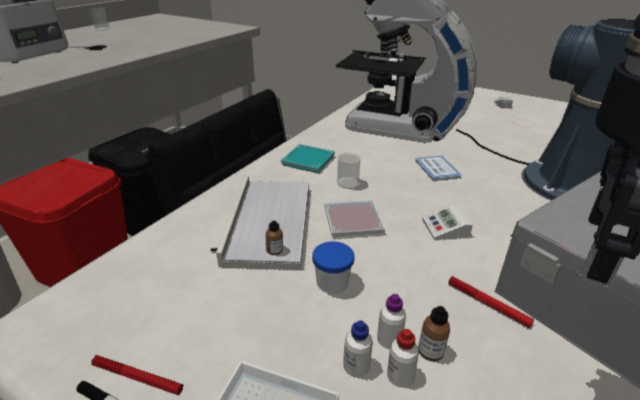

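The red-gel square dish is at top (312,237), and the turquoise square at (416,155) is the look-alike. The warmer is around (284,162), with the bottle at (235,183), the cup at (220,238) and the beaker at (382,211). I'll enlarge a crop to confirm and to read the corners.

```bash
python3 - <<'E'
from h import *
p=cv2.imread("pics/top0.png"); c=p[100:280,190:430]
c=cv2.resize(c,None,fx=3.3,fy=3.3,interpolation=cv2.INTER_CUBIC); c=cv2.convertScaleAbs(c,alpha=1.3)
cv2.imwrite("pics/crop0.png",c)
for nm,u,v,z in [("dish",312,237,.015),("wFL",232,210,.02),("wFR",354,178,.02),("wRL",216,146,.034),("wRR",336,115,.034),("bottle",235,183,.08),("cup",220,238,.062),("beaker",382,211,.066),("arm",260,385,.2),("paper",450,305,0),("clock",330,325,.02)]:
    print(nm,atz("top",u,v,z).round(4))
E
```

```text
dish [0.4405 0.2907 0.015 ]
wFL [0.4982 0.4502 0.02  ]
wFR [0.558  0.2026 0.02  ]
wRL [0.6276 0.4806 0.034 ]
wRR [0.6877 0.236  0.034 ]
bottle [0.5418 0.4342 0.08  ]
cup [0.4393 0.4653 0.062 ]
beaker [0.4832 0.1546 0.066 ]
arm [0.1993 0.3738 0.2   ]
paper [ 0.2991  0.0181 -0.    ]
clock [0.2687 0.2593 0.02  ]
```

View pics/crop0.png

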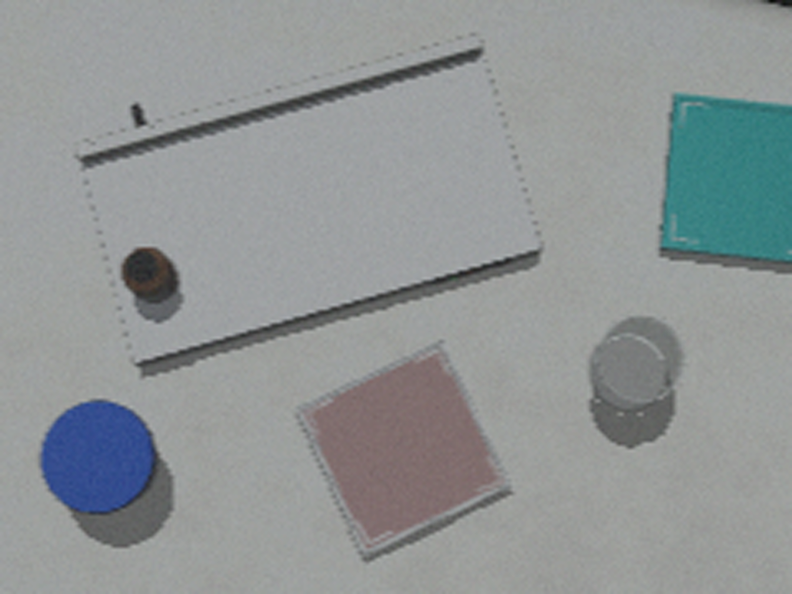

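In the crop, the red dish with a clear lid before the face has its corners at full-image (281,224), (323,204), (344.5,248.5) and (301.5,267). This fits the description, and the turquoise one does not. The warmer's front edge runs (232,210) to (354,176).

```bash
cat >> h.py <<'E'
FL=atz("top",232.2,209.5,.02)[:2]; FR=atz("top",353.8,175.8,.02)[:2]
RL=atz("top",215,146,.034)[:2]; RR=atz("top",336,114,.034)[:2]
a=FL-FR; b=RL-RR
yw=(a/np.linalg.norm(a)+b/np.linalg.norm(b)); yw/=np.linalg.norm(yw); xw=np.array([yw[1],-yw[0]]); O=(FL+FR)/2
def W(p): d=np.asarray(p)[:2]-O; return np.array([d@xw,d@yw])
def st():
    s=sense(); m=R.from_quat(s["tool_rot"]).as_matrix(); f=s["force"]
    print("t%.2f"%s["t"],"W mm",(W(s["tcp_pos"])*1e3).round(1),"tipz %.1f"%(1e3*s["tcp_pos"][2]-8),"F w",np.round([f[:2]@xw,f[:2]@yw,f[2]],1),"toolY yaw err",round(np.degrees(np.arctan2(m[:2,1]@xw,m[:2,1]@yw)),2),"tz",m[:,2].round(3),"gap",round(s["finger_gap"],2))
E
python3 - <<'E'
from h import *
print(np.linalg.norm(a),np.linalg.norm(b),np.degrees([np.arctan2(-a[0],a[1]),np.arctan2(-b[0],b[1])]),O,xw, W((RL+RR)/2))
for c in [(280.9,224.2),(323.3,204.5),(344.5,248),(301.5,266.7)]: print(W(atz("top",*c,.015))*1e3)
for nm,u,v,z in [("bottle",234,182,.062),("cup",220,238,.062),("beaker",381,212,.066),("turq",416,155,.015)]: print(nm,W(atz("top",u,v,z))*1e3)
st()
E
```

```text
0.25494107042867425 0.25443204260108193 [14.39829824 14.13463623] [0.53092223 0.32629314] [0.96916012 0.24643185] [0.13202046 0.00047793]
[-54.73064607  41.18062099]
[-39.16987968 -51.83729458]
[-135.18278441  -68.91117267]
[-147.59840778   23.59490417]
bottle [ 43.66390308 105.37391082]
cup [-54.52591003 157.29227307]
beaker [ -89.88763267 -152.25338498]
turq [   8.68596809 -264.30611922]
t0.10 W mm [-289.9  359.3] tipz 230.4 F w [-0.1  1.  -0.4] toolY yaw err 29.27 tz [-0.001 -0.002 -1.   ] gap 1.0
```

play_rows(rows=[[[0,0,-5.85],[0,0,0],0.4],[[0,0,-5.85],[0,0,0],0.4],[[0,0,-5.85],[0,0,0],0.4],[[0,0,-5.85],[0,0,0],0.4],[[0,0,-5.85],[0,0,0],0.4],[[0,0,0],[-14,-38,0],0.4],[[0,0,0],[-14,-38,0],0.4],[[0,0,0],[-14,-38,0],0.4],[[0,0,0],[-14,-38,0],0.4],[[0,0,0],[-14,-38,0],0.4],[[0,0,0],[-14,-38,0],0.4],[[0,0,0],[-14,-38,0],0.4]])

```text
t: 1.1
tcp_pos: [0.3226, 0.3682, 0.2391]
tool_rot: [-0.124, 0.992, -0.0, -0.0]
force: [1.2, 0.4, -0.4]
finger_gap: 0.6
gripper_force: 0.0
```

play_rows(rows=[[[0,0,0],[-6,-38,0],0.4],[[0,0,0],[-6,-38,0],0.4],[[0,0,0],[-3,-38,0],0.4],[[0,0,0],[0,0,35],0.4],[[0,0,0],[0,0,35],0.4],[[0,0,0],[0,0,35],0.4],[[0,0,0],[0,0,35],0.4],[[0,0,0],[0,0,30],0.4],[[0,0,0],[0,0,15],0.4],[[0,0,0],[0,0,0],0.4],[[0,0,0],[0,0,0],0.4]])

```text
t: 2.02
tcp_pos: [0.3643, 0.263, 0.0536]
tool_rot: [-0.124, 0.992, -0.0, -0.001]
force: [0.6, 0.1, 0.6]
finger_gap: 0.6
gripper_force: 0.0
```

```bash
python3 - <<'E'
from h import *
st()
E
```

```text
t2.02 W mm [-177.1  -20.3] tipz 45.6 F w [ 0.6 -0.   0.6] toolY yaw err 0.02 tz [-0.002 -0.001 -1.   ] gap 0.6
```

play_rows(rows=[[[0,0,0],[0,0,20],0.4],[[0,0,0],[0,0,18],0.4],[[0,0,0],[0,0,3],0.4],[[0,0,0],[0,0,0],0.4],[[0,0,0],[0,0,0],0.4]])

```text
t: 2.43
tcp_pos: [0.3654, 0.2635, 0.0144]
tool_rot: [-0.124, 0.992, 0.0, 0.001]
force: [-0.0, -0.3, 0.2]
finger_gap: 0.601
gripper_force: 0.0
```

play_rows(rows=[[[0,0,0],[0,0,1.5],0.4],[[0,0,0],[0,0,0],0.4],[[0,0,0],[0,0,0],0.4]])

```text
t: 2.68
tcp_pos: [0.3652, 0.2634, 0.0126]
tool_rot: [-0.124, 0.992, 0.0, 0.001]
force: [0.2, 0.3, -0.1]
finger_gap: 0.6
gripper_force: 0.0
```

```bash
python3 - <<'E'
from h import *
st(); snap("side","side1")
p=cv2.imread("pics/side1.png")[130:310,220:480]; cv2.imwrite("pics/c1.png",cv2.resize(p,None,fx=3,fy=3,interpolation=cv2.INTER_CUBIC))
E
```

```text
t2.68 W mm [-176.1  -20.1] tipz 4.6 F w [ 0.2  0.3 -0.1] toolY yaw err 0.01 tz [ 0.001  0.001 -1.   ] gap 0.6
```

View pics/c1.png

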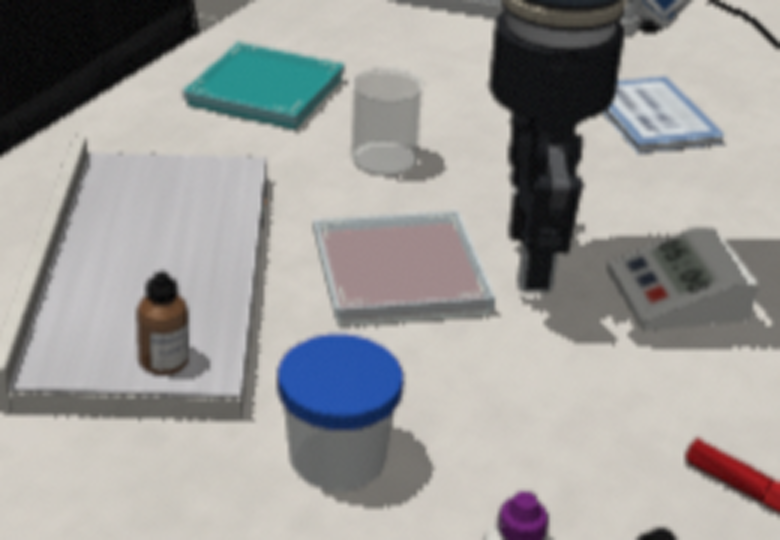

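The fingertips, at crop (535,280), are just behind the dish's near edge at (490,310), and there is no contact yet. I'll probe for the bench.

play_rows(rows=[[[0,0,0],[0,0,1.5],0.4],[[0,0,0],[0,0,1.5],0.4],[[0,0,0],[0,0,0],0.4],[[0,0,0],[0,0,0],0.4]])

```text
t: 3.07
tcp_pos: [0.3647, 0.2632, 0.0087]
tool_rot: [-0.124, 0.992, -0.0, -0.0]
force: [-0.1, -0.3, 0.1]
finger_gap: 0.6
gripper_force: 0.0
```

play_rows(rows=[[[0,0,0],[0,0,1.5],0.4],[[0,0,0],[0,0,0],0.4],[[0,0,0],[0,0,0],0.4]])

```text
t: 3.32
tcp_pos: [0.3647, 0.2632, 0.0072]
tool_rot: [-0.124, 0.992, -0.0, -0.0]
force: [-0.5, 0.4, -0.3]
finger_gap: 0.6
gripper_force: 0.0
```

play_rows(rows=[[[0,0,0],[0,0,1.5],0.4],[[0,0,0],[0,0,1],0.4],[[0,0,0],[0,0,0],0.4],[[0,0,0],[0,0,0],0.4]])

```text
t: 3.65
tcp_pos: [0.3648, 0.2632, 0.0048]
tool_rot: [-0.124, 0.992, 0.0, 0.0]
force: [-0.4, -0.4, 1.4]
finger_gap: 0.596
gripper_force: 0.5
```

play_rows(rows=[[[0,0,0],[0,0,1],0.4],[[0,0,0],[0,0,1],0.4],[[0,0,0],[0,0,0],0.4],[[0,0,0],[0,0,0],0.4]])

```text
t: 3.98
tcp_pos: [0.3648, 0.2632, 0.0047]
tool_rot: [-0.124, 0.992, 0.0, 0.001]
force: [-2.0, -0.8, 21.8]
finger_gap: 0.6
gripper_force: 10.9
```

Bench contact came at TCP z = 4.8 mm, and the stiffness is about 10 N/mm. I'll raise to 3 mm clearance and push.

play_rows(rows=[[[0,0,0],[0,0,-5],0.4],[[0,0,0],[-5,0,0],0.4],[[0,0,0],[-5,0,0],0.4],[[0,0,0],[-4,0,0],0.4],[[0,0,0],[-4,0,0],0.4],[[0,0,0],[-4,0,0],0.4],[[0,0,0],[-4,0,0],0.4],[[0,0,0],[-4,0,0],0.4],[[0,0,0],[-4,0,0],0.4],[[0,0,0],[-4,0,0],0.4],[[0,0,0],[-3,0,0],0.4],[[0,0,0],[-2,0,0],0.4]])

```text
t: 4.98
tcp_pos: [0.4071, 0.2739, 0.0078]
tool_rot: [-0.124, 0.992, 0.0, 0.0]
force: [-0.2, -0.5, -0.7]
finger_gap: 0.603
gripper_force: 0.2
```

```bash
python3 - <<'E'
from h import *
st(); snap("top","top1")
p=cv2.imread("pics/top1.png")[130:280,200:400]; cv2.imwrite("pics/c2.png",cv2.convertScaleAbs(cv2.resize(p,None,fx=4,fy=4,interpolation=cv2.INTER_CUBIC),alpha=1.3))
E
```

```text
t4.98 W mm [-132.9  -20.2] tipz -0.2 F w [-0.3 -0.4 -0.7] toolY yaw err 0.02 tz [ 0.  0. -1.] gap 0.6
```

View pics/c2.png

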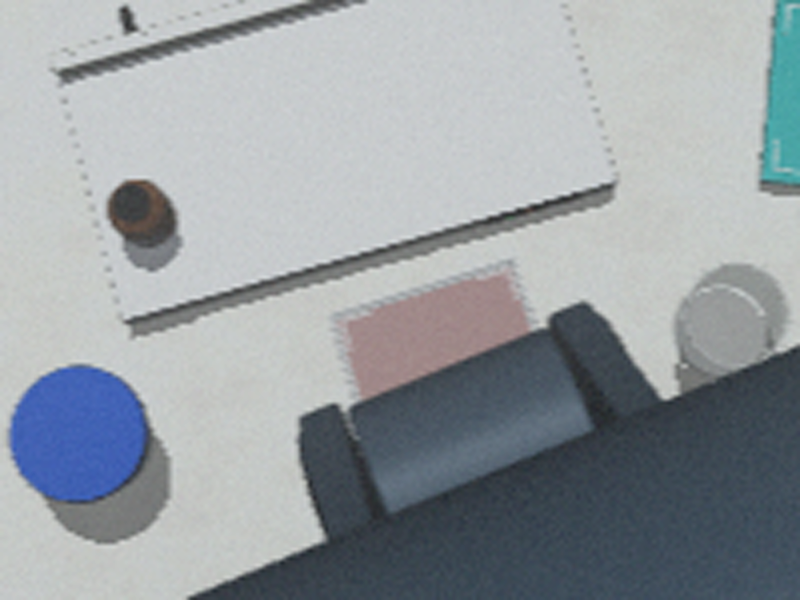

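The dish's far edge, crop (340,318) to (515,262), is nearly parallel to the face and has about 20 mm to go.

play_rows(rows=[[[0,0,0],[-3,0,0],0.4],[[0,0,0],[-3,0,0],0.4],[[0,0,0],[-3,0,0],0.4],[[0,0,0],[-2,0,0],0.4],[[0,0,0],[-1,0,0],0.4],[[0,0,0],[-1,0,0],0.4],[[0,0,0],[-1,0,0],0.4],[[0,0,0],[0,0,0],0.4]])

```text
t: 5.7
tcp_pos: [0.4202, 0.2773, 0.0078]
tool_rot: [-0.124, 0.992, 0.0, 0.0]
force: [0.5, -0.2, 0.0]
finger_gap: 0.601
gripper_force: 0.1
```

play_rows(rows=[[[0,0,0],[-1,0,0],0.4],[[0,0,0],[-0.5,0,0],0.4],[[0,0,0],[-0.5,0,0],0.4],[[0,0,0],[0,0,0],0.4]])

```text
t: 6.03
tcp_pos: [0.4222, 0.2778, 0.0078]
tool_rot: [-0.124, 0.992, 0.0, 0.0]
force: [-0.5, 0.2, 0.2]
finger_gap: 0.602
gripper_force: 0.1
```

```bash
python3 - <<'E'
from h import *
st()
E
```

```text
t6.03 W mm [-117.4  -20.2] tipz -0.2 F w [-0.4  0.3  0.2] toolY yaw err 0.02 tz [ 0.  0. -1.] gap 0.6
```

play_rows(rows=[[[0,0,0],[-1,0,0],0.4],[[0,0,0],[-1,0,0],0.4],[[0,0,0],[-1,0,0],0.4],[[0,0,0],[0,0,0],0.4],[[0,0,0],[0,0,0],0.4]])

```text
t: 6.45
tcp_pos: [0.4253, 0.2786, 0.0078]
tool_rot: [-0.124, 0.992, 0.0, 0.0]
force: [-0.0, -0.3, 1.4]
finger_gap: 0.6
gripper_force: 0.0
```

play_rows(rows=[[[0,0,0],[-1,0,0],0.4],[[0,0,0],[-0.5,0,0],0.4],[[0,0,0],[0,0,0],0.4],[[0,0,0],[0,0,0],0.4]])

```text
t: 6.78
tcp_pos: [0.4264, 0.2788, 0.0078]
tool_rot: [-0.124, 0.992, 0.0, 0.0]
force: [-0.3, -0.1, 0.4]
finger_gap: 0.599
gripper_force: 0.1
```

play_rows(rows=[[[0,0,0],[-1,0,0],0.4],[[0,0,0],[0,0,0],0.4],[[0,0,0],[0,0,0],0.4]])

```text
t: 7.03
tcp_pos: [0.4275, 0.2791, 0.0078]
tool_rot: [-0.124, 0.992, 0.0, 0.0]
force: [-0.0, 0.1, -0.4]
finger_gap: 0.602
gripper_force: 0.1
```

play_rows(rows=[[[0,0,0],[-0.7,0,0],0.4],[[0,0,0],[-0.7,0,0],0.4],[[0,0,0],[0,0,0],0.4]])

```text
t: 7.28
tcp_pos: [0.4289, 0.2795, 0.0078]
tool_rot: [-0.124, 0.992, 0.0, 0.0]
force: [-0.6, -0.4, 0.2]
finger_gap: 0.601
gripper_force: 0.2
```

play_rows(rows=[[[0,0,0],[-0.7,0,0],0.4],[[0,0,0],[-0.7,0,0],0.4],[[0,0,0],[0,0,0],0.4]])

```text
t: 7.53
tcp_pos: [0.4296, 0.2796, 0.0078]
tool_rot: [-0.124, 0.992, -0.0, -0.001]
force: [-1.9, -0.2, 0.9]
finger_gap: 0.6
gripper_force: 0.7
```

play_rows(rows=[[[0,0,0],[-0.7,0,0],0.4],[[0,0,0],[0,0,0],0.4],[[0,0,0],[0,0,0],0.4]])

```text
t: 7.78
tcp_pos: [0.4296, 0.2796, 0.0077]
tool_rot: [-0.124, 0.992, -0.0, -0.001]
force: [-3.8, -0.8, 2.3]
finger_gap: 0.603
gripper_force: 1.8
```

```bash
python3 - <<'E'
from h import *
st()
E
```

```text
t7.78 W mm [-109.7  -20.3] tipz -0.3 F w [-3.9  0.2  2.3] toolY yaw err 0.01 tz [-0.002 -0.001 -1.   ] gap 0.6
```

play_rows(rows=[[[0,0,0],[-1,0,0],0.4],[[0,0,0],[-0.6,0,0],0.4],[[0,0,0],[0,0,0],0.4],[[0,0,0],[0,0,0],0.4]])

```text
t: 8.12
tcp_pos: [0.4296, 0.2796, 0.0077]
tool_rot: [-0.124, 0.992, -0.001, -0.003]
force: [-6.3, -1.4, 5.1]
finger_gap: 0.6
gripper_force: 3.1
```

play_rows(rows=[[[0,0,0],[0,0,-1],0.4],[[0,0,0],[0,0,-1],0.4],[[0,0,0],[0,0,0],0.4]])

```text
t: 8.37
tcp_pos: [0.4297, 0.2794, 0.0093]
tool_rot: [-0.125, 0.992, -0.001, -0.003]
force: [-4.0, -1.7, -0.5]
finger_gap: 0.601
gripper_force: 2.6
```

```bash
python3 - <<'E'
from h import *
st()
E
```

```text
t8.37 W mm [-109.7  -20.5] tipz 1.3 F w [-4.3 -0.6 -0.5] toolY yaw err -0.05 tz [-0.005 -0.002 -1.   ] gap 0.6
```

play_rows(rows=[[[0,0,0],[-1.2,0,0],0.4],[[0,0,0],[-1.2,0,0],0.4],[[0,0,0],[0,0,0],0.4],[[0,0,0],[0,0,0],0.4]])

```text
t: 8.7
tcp_pos: [0.4299, 0.2792, 0.0087]
tool_rot: [-0.125, 0.992, -0.001, -0.005]
force: [-6.9, -2.8, 0.3]
finger_gap: 0.599
gripper_force: 3.8
```

```bash
cat >> h.py <<'E'
def cloud(n):
    p,d=snapshot(n); c,f=cam(n); v,u=np.mgrid[:400,:640]; r=R.from_quat(c["attitude"]).as_matrix()
    P=np.stack([(u-c["cx"])/f*d,(v-c["cy"])/f*d,d],-1)@r.T+np.array(c["xyz"])
    w=np.stack([(P[...,:2]-O)@xw,(P[...,:2]-O)@yw,P[...,2]],-1)*1e3
    return p,w,d>0
def prof(n="side",x0=-120,x1=130,red=True):
    p,w,ok=cloud(n); q=p.astype(int); x,y,z=w[...,0],w[...,1],w[...,2]
    m=ok&(x>x0)&(x<x1)&(abs(y+20)<80)&(z>-5)&(z<140)
    if red: m&=(q[...,0]-q[...,2]>15)
    w=w[m]; print(n,len(w))
    if len(w)>20:
        print("lo",np.percentile(w,2,0).round(1),"hi",np.percentile(w,98,0).round(1),"mean",w.mean(0).round(1))
        c=w-w.mean(0); nrm=np.linalg.svd(c,full_matrices=False)[2][2]; nrm*=np.sign(nrm[2]); print("normal",nrm.round(3),"resid",np.std(c@nrm).round(2))
E
python3 - <<'E'
from h import *
st(); prof(); 
E
```

```text
t8.70 W mm [-109.5  -20.7] tipz 0.7 F w [-7.4 -1.   0.3] toolY yaw err -0.07 tz [-0.01  -0.004 -1.   ] gap 0.6
side 1022
lo [-90.3 -54.8  13.3] hi [-5.  19.7 16.9] mean [-47.6 -16.4  15.1]
normal [ 0.007 -0.008  1.   ] resid 0.87
```

play_rows(rows=[[[0,0,0],[-1,0,0],0.4],[[0,0,0],[-1,0,0],0.4],[[0,0,0],[0,0,0],0.4],[[0,0,0],[0,0,-1],0.4],[[0,0,0],[0,0,-1],0.4],[[0,0,0],[0,0,0],0.4]])

```text
t: 9.25
tcp_pos: [0.4299, 0.2792, 0.0105]
tool_rot: [-0.125, 0.992, -0.002, -0.007]
force: [-9.0, -2.4, -0.1]
finger_gap: 0.598
gripper_force: 4.9
```

```bash
python3 - <<'E'
from h import *
st(); prof(); 
E
```

```text
t9.25 W mm [-109.5  -20.8] tipz 2.5 F w [-9.3 -0.1 -0.1] toolY yaw err -0.09 tz [-0.014 -0.005 -1.   ] gap 0.6
side 1028
lo [-90.4 -54.5  14. ] hi [-5.2 20.6 18.2] mean [-47.8 -15.8  16. ]
normal [ 0.021 -0.007  1.   ] resid 0.9
```

The dish tilts with the lift (1.2° at 2 mm), so the friction hold works. I'll continue lifting.

play_rows(rows=[[[0,0,0],[0,0,-1.5],0.4],[[0,0,0],[0,0,-1.5],0.4],[[0,0,0],[0,0,-1.5],0.4],[[0,0,0],[0,0,-1.5],0.4],[[0,0,0],[0,0,-1.5],0.4],[[0,0,0],[0,0,0],0.4]])

```text
t: 9.8
tcp_pos: [0.43, 0.2792, 0.0181]
tool_rot: [-0.125, 0.992, -0.002, -0.007]
force: [-9.0, -2.2, -1.0]
finger_gap: 0.6
gripper_force: 4.8
```

```bash
python3 - <<'E'
from h import *
st(); prof(); 
E
```

```text
t9.80 W mm [-109.5  -20.7] tipz 10.1 F w [-9.2  0.1 -1. ] toolY yaw err -0.06 tz [-0.014 -0.005 -1.   ] gap 0.6
side 1020
lo [-90.4 -54.5  14.9] hi [-5.8 20.5 24.6] mean [-48.  -16.4  19.8]
normal [ 0.097 -0.006  0.995] resid 0.96
```

play_rows(rows=[[[0,0,0],[0,0,-2],0.4],[[0,0,0],[0,0,-2],0.4],[[0,0,0],[0,0,-2],0.4],[[0,0,0],[0,0,-2],0.4],[[0,0,0],[0,0,-2],0.4],[[0,0,0],[0,0,-2],0.4],[[0,0,0],[-0.5,0,-2],0.4],[[0,0,0],[0,0,0],0.4]])

```text
t: 10.52
tcp_pos: [0.4312, 0.2796, 0.0324]
tool_rot: [-0.124, 0.992, -0.002, -0.006]
force: [-8.5, -2.3, 1.4]
finger_gap: 0.6
gripper_force: 4.6
```

```bash
python3 - <<'E'
from h import *
st(); prof(); 
E
```

```text
t10.52 W mm [-108.1  -20.7] tipz 24.4 F w [-8.8 -0.2  1.4] toolY yaw err -0.04 tz [-0.012 -0.005 -1.   ] gap 0.6
side 968
lo [-88.4 -53.6  16.6] hi [-6.9 20.5 37.7] mean [-47.7 -15.7  27.3]
normal [ 0.233 -0.01   0.973] resid 1.38
```

play_rows(rows=[[[0,0,0],[-0.3,0,-2.5],0.4],[[0,0,0],[-0.3,0,-2.5],0.4],[[0,0,0],[-0.4,0,-2.5],0.4],[[0,0,0],[-0.6,0,-2.5],0.4],[[0,0,0],[-0.8,0,-3],0.4],[[0,0,0],[-0.9,0,-3],0.4],[[0,0,0],[-1,0,-3],0.4],[[0,0,0],[-1.1,0,-3],0.4],[[0,0,0],[0,0,0],0.4]])

```text
t: 11.32
tcp_pos: [0.4374, 0.2813, 0.0549]
tool_rot: [-0.124, 0.992, -0.001, -0.005]
force: [-9.2, -2.3, 3.6]
finger_gap: 0.601
gripper_force: 4.6
```

```bash
python3 - <<'E'
from h import *
st(); prof(); 
E
```

```text
t11.32 W mm [-101.7  -20.6] tipz 46.9 F w [-9.5  0.   3.6] toolY yaw err -0.04 tz [-0.01  -0.004 -1.   ] gap 0.6
side 814
lo [-81.  -51.3  20.1] hi [-8.5 19.8 57.9] mean [-44.4 -14.9  39.1]
normal [ 0.445 -0.017  0.895] resid 1.94
```

play_rows(rows=[[[0,0,0],[-1.0,0,-3.4],0.4],[[0,0,0],[-1.2,0,-3.3],0.4],[[0,0,0],[-1.4,0,-3.1],0.4],[[0,0,0],[-1.6,0,-2.9],0.4],[[0,0,0],[-1.7,0,-2.7],0.4],[[0,0,0],[-1.8,0,-2.6],0.4],[[0,0,0],[0,0,0],0.4]])

```text
t: 11.95
tcp_pos: [0.4498, 0.2847, 0.0737]
tool_rot: [-0.124, 0.992, -0.0, -0.001]
force: [-4.9, -2.1, 3.5]
finger_gap: 0.601
gripper_force: 3.3
```

```bash
python3 - <<'E'
from h import *
st(); prof(); 
E
```

```text
t11.95 W mm [-88.8 -20.3] tipz 65.7 F w [-5.2 -0.8  3.5] toolY yaw err -0.01 tz [-0.002 -0.001 -1.   ] gap 0.6
side 623
lo [-69.2 -47.7  21.1] hi [-9.4 20.1 72.8] mean [-38.6 -13.1  47.2]
normal [ 0.624 -0.043  0.78 ] resid 3.5
```

play_rows(rows=[[[0,0,0],[-2.1,0,-2.7],0.4],[[0,0,0],[-2.3,0,-2.5],0.4],[[0,0,0],[-2.4,0,-2.3],0.4],[[0,0,0],[-2.5,0,-2.1],0.4],[[0,0,0],[-2.6,0,-1.8],0.4],[[0,0,0],[0,0,0],0.4]])

```text
t: 12.5
tcp_pos: [0.4618, 0.2878, 0.0856]
tool_rot: [-0.124, 0.992, -0.0, -0.001]
force: [-7.0, -1.7, 5.8]
finger_gap: 0.6
gripper_force: 4.6
```

```bash
python3 - <<'E'
from h import *
st(); prof(); 
E
```

```text
t12.50 W mm [-76.5 -20.2] tipz 77.6 F w [-7.2  0.1  5.8] toolY yaw err 0.0 tz [-0.001 -0.001 -1.   ] gap 0.6
side 89
lo [-54.  -38.3  19.8] hi [45.2 43.4 81.1] mean [-29.8  -7.6  52.9]
normal [ 0.661 -0.201  0.722] resid 6.58
```

play_rows(rows=[[[0,0,0],[-2.0,0,-1.8],0.4],[[0,0,0],[-2.0,0,-1.6],0.4],[[0,0,0],[-2.1,0,-1.5],0.4],[[0,0,0],[-2.2,0,-1.4],0.4],[[0,0,0],[-2.3,0,-1.2],0.4],[[0,0,0],[0,0,0],0.4]])

```text
t: 13.05
tcp_pos: [0.4734, 0.2908, 0.0935]
tool_rot: [-0.124, 0.992, 0.0, 0.001]
force: [-5.2, -2.2, 7.7]
finger_gap: 0.596
gripper_force: 4.8
```

```bash
python3 - <<'E'
from h import *
st(); prof("top")
E
```

```text
t13.05 W mm [-64.5 -20.2] tipz 85.5 F w [-5.6 -0.9  7.7] toolY yaw err 0.01 tz [ 0.002  0.    -1.   ] gap 0.6
top 0
```

play_rows(rows=[[[0,0,0],[-2.1,0,-1.3],0.4],[[0,0,0],[-2.2,0,-1.2],0.4],[[0,0,0],[-2.2,0,-1.1],0.4],[[0,0,0],[-2.3,0,-1.0],0.4],[[0,0,0],[-2.3,0,-0.9],0.4],[[0,0,0],[-2.3,0,-0.8],0.4],[[0,0,0],[0,0,0],0.4]])

```text
t: 13.68
tcp_pos: [0.4884, 0.2947, 0.1003]
tool_rot: [-0.124, 0.992, 0.001, 0.003]
force: [-2.5, -0.6, 7.7]
finger_gap: 0.601
gripper_force: 3.7
```

```bash
python3 - <<'E'
from h import *
st()
E
```

```text
t13.68 W mm [-49.  -20.1] tipz 92.3 F w [-2.5  0.   7.7] toolY yaw err 0.02 tz [ 0.006  0.002 -1.   ] gap 0.6
```

play_rows(rows=[[[0,0,0],[-2.3,0,-0.7],0.4],[[0,0,0],[-2.3,0,-0.6],0.4],[[0,0,0],[-2.3,0,-0.6],0.4],[[0,0,0],[-2.4,0,-0.5],0.4],[[0,0,0],[-2.4,0,-0.4],0.4],[[0,0,0],[-2.4,0,-0.4],0.4],[[0,0,0],[0,0,0],0.4]])

```text
t: 14.27
tcp_pos: [0.5033, 0.2985, 0.1037]
tool_rot: [-0.124, 0.992, 0.001, 0.004]
force: [-1.1, -1.5, 6.3]
finger_gap: 0.601
gripper_force: 3.1
```

```bash
python3 - <<'E'
from h import *
st()
E
```

```text
t14.27 W mm [-33.6 -20.1] tipz 95.7 F w [-1.5 -1.2  6.3] toolY yaw err 0.03 tz [ 0.009  0.003 -1.   ] gap 0.6
```

play_rows(rows=[[[0,0,0],[-2.3,0,-0.3],0.4],[[0,0,0],[-2.3,0,-0.2],0.4],[[0,0,0],[-2.3,0,-0.1],0.4],[[0,0,0],[-2.3,0,0],0.4],[[0,0,0],[-2.2,0,0],0.4],[[0,0,0],[-1.5,0,0],0.4],[[0,0,0],[0,0,0],0.4]])

```text
t: 14.85
tcp_pos: [0.5165, 0.3019, 0.1046]
tool_rot: [-0.124, 0.992, 0.001, 0.005]
force: [-0.3, 0.4, 7.3]
finger_gap: 0.597
gripper_force: 3.5
```

```bash
python3 - <<'E'
from h import *
st(); snap("side","side2")
p=cv2.imread("pics/side2.png")[100:300,200:460]; cv2.imwrite("pics/c3.png",cv2.resize(p,None,fx=3,fy=3,interpolation=cv2.INTER_CUBIC))
E
```

```text
t14.85 W mm [-20.  -20.1] tipz 96.6 F w [-0.2  0.5  7.3] toolY yaw err 0.02 tz [ 0.01   0.004 -1.   ] gap 0.6
```

View pics/c3.png

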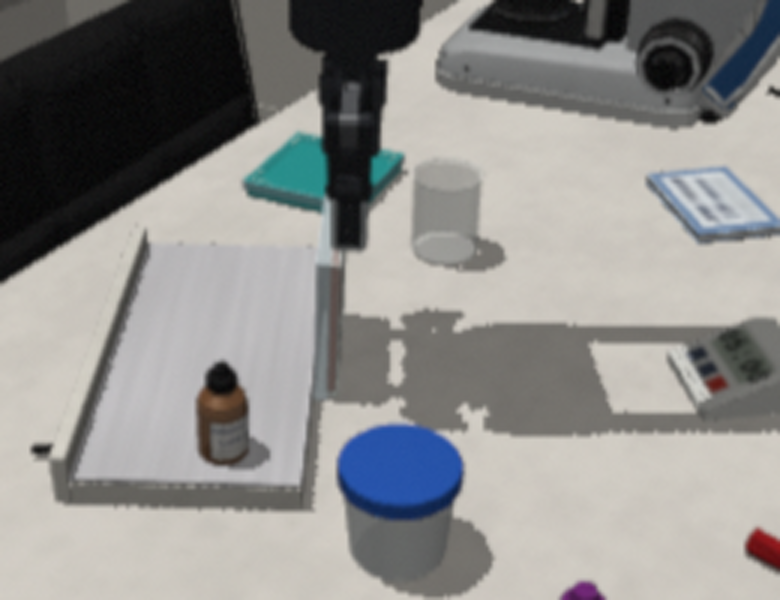

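The dish stands upright at the face, at crop (330,320). I'll release upward, go back and down, then push over.

play_rows(rows=[[[0,0,0],[0,0,-1],0.4],[[0,0,0],[0,0,-3],0.4],[[0,0,0],[0,0,-8],0.4],[[0,0,0],[10,0,0],0.4],[[0,0,0],[10,0,0],0.4],[[0,0,0],[10,0,0],0.4],[[0,0,0],[0,0,15],0.4],[[0,0,0],[0,0,15],0.4],[[0,0,0],[0,0,8],0.4],[[0,0,0],[0,0,0],0.4]])

```text
t: 15.73
tcp_pos: [0.4808, 0.2925, 0.0746]
tool_rot: [-0.124, 0.992, -0.0, -0.002]
force: [-0.4, -0.0, 0.3]
finger_gap: 0.602
gripper_force: 0.0
```

```bash
python3 - <<'E'
from h import *
st(); prof("side",-60,60,False); p,w,ok=cloud("side"); cv2.imwrite("pics/c4.png",cv2.resize(p[100:300,200:460,::-1],None,fx=3,fy=3))
E
```

```text
t15.73 W mm [-56.9 -20.4] tipz 66.6 F w [-0.3  0.1  0.3] toolY yaw err 0.01 tz [-0.004 -0.001 -1.   ] gap 0.6
side 3271
lo [-58.  -93.9  -1.8] hi [ 55.8  54.9 122.7] mean [-5.7 -7.1 28.5]
normal [0.963 0.123 0.238] resid 32.27
```

View pics/c4.png

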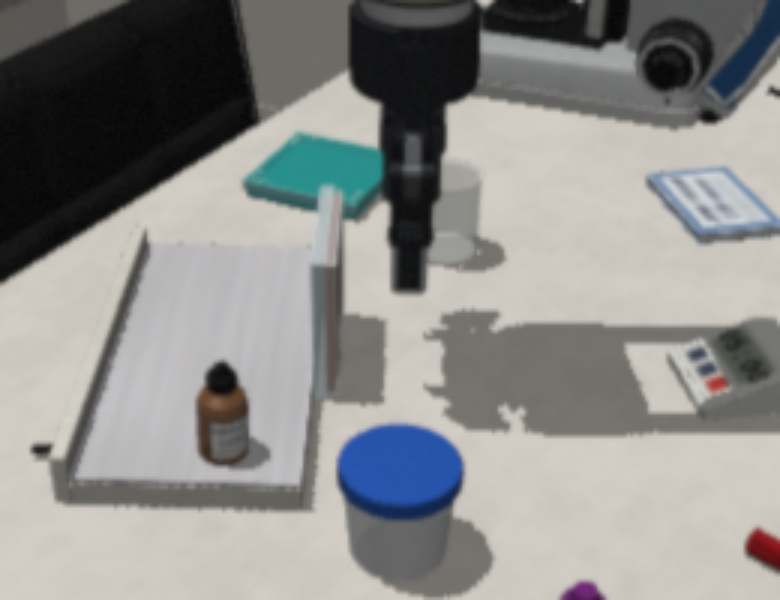

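The dish stands alone, at crop (328,290). Now I'll tip it over.

play_rows(rows=[[[0,0,0],[-8,0,-6],0.4],[[0,0,0],[-9,0,0],0.4],[[0,0,0],[-6,0,0],0.4],[[0,0,0],[-4,0,0],0.4],[[0,0,0],[-3,0,0],0.4],[[0,0,0],[-3,0,0],0.4],[[0,0,0],[-3,0,0],0.4],[[0,0,0],[-3,0,0],0.4],[[0,0,0],[-3,0,0],0.4],[[0,0,0],[-3,0,0],0.4]])

```text
t: 16.67
tcp_pos: [0.5263, 0.3042, 0.0822]
tool_rot: [-0.124, 0.992, -0.0, -0.0]
force: [0.2, 0.8, -0.7]
finger_gap: 0.601
gripper_force: 0.0
```

```bash
python3 - <<'E'
from h import *
st(); prof("side",-60,125)
E
```

```text
t16.67 W mm [ -9.9 -20.3] tipz 74.2 F w [ 0.4  0.7 -0.7] toolY yaw err 0.02 tz [-0. -0. -1.] gap 0.6
side 36
lo [-11.3 -11.8  14.2] hi [53.1 45.9 98.8] mean [ 4.9 25.  54.9]
normal [-0.258  0.934  0.248] resid 7.71
```

play_rows(rows=[[[0,0,0],[-3,0,0],0.4],[[0,0,0],[-3,0,0],0.4],[[0,0,0],[-2,0,0],0.4],[[0,0,0],[0,0,0],0.4],[[0,0,0],[0,0,0],0.4],[[0,0,0],[0,0,0],0.4],[[0,0,0],[0,0,0],0.4]])

```text
t: 17.3
tcp_pos: [0.5337, 0.3061, 0.0823]
tool_rot: [-0.124, 0.992, -0.0, -0.0]
force: [0.6, -0.6, -0.1]
finger_gap: 0.6
gripper_force: 0.0
```

```bash
python3 - <<'E'
from h import *
st(); p,w,ok=cloud("side"); cv2.imwrite("pics/c5.png",cv2.resize(p[100:300,200:460,::-1],None,fx=3,fy=3))
E
```

```text
t17.30 W mm [ -2.3 -20.2] tipz 74.3 F w [ 0.5 -0.8 -0.1] toolY yaw err 0.01 tz [-0. -0. -1.] gap 0.6
```

View pics/c5.png

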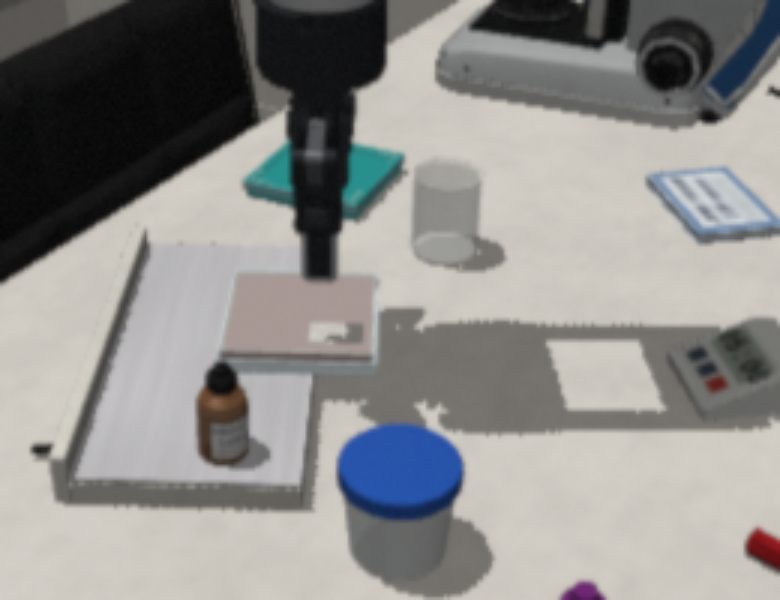

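It has tipped over: lid down, label up, near edge at crop x≈378 and far edge ≈225, overhanging the front. Next I'll measure it and back off.

play_rows(rows=[[[0,0,0],[25,0,-2],0.4],[[0,0,0],[25,0,0],0.4],[[0,0,0],[15,0,0],0.4],[[0,0,0],[0,0,0],0.4]])

```text
t: 17.68
tcp_pos: [0.4661, 0.289, 0.0839]
tool_rot: [-0.124, 0.992, -0.001, -0.003]
force: [-0.8, -0.6, 0.1]
finger_gap: 0.604
gripper_force: 0.0
```

```bash
python3 - <<'E'
from h import *
st(); prof("side",-60,125); prof("top",-60,125)
E
```

```text
t17.68 W mm [-72.  -20.2] tipz 75.9 F w [-0.9 -0.4  0.1] toolY yaw err -0.03 tz [-0.006 -0.002 -1.   ] gap 0.6
side 974
lo [-31.  -61.8  33. ] hi [55.6 20.3 36.4] mean [ 15.8 -22.4  34.6]
normal [0.005 0.005 1.   ] resid 1.31
top 1
```

play_rows(rows=[[[0,0,0],[0,0,25],0.4],[[0,0,0],[0,0,24],0.4],[[0,0,0],[0,0,5],0.4],[[0,0,0],[-10,0,0],0.4],[[0,0,0],[-6,0,0],0.4],[[0,0,0],[-3,0,0],0.4],[[0,0,0],[-3,0,0],0.4],[[0,0,0],[-3,0,0],0.4],[[0,0,0],[-4,0,0],0.4],[[0,0,0],[-4,0,0],0.4],[[0,0,0],[-4,0,0],0.4],[[0,0,0],[-4,0,0],0.4]])

```text
t: 18.78
tcp_pos: [0.511, 0.3004, 0.0305]
tool_rot: [-0.124, 0.992, 0.0, 0.0]
force: [-0.8, 0.0, 0.6]
finger_gap: 0.6
gripper_force: 0.4
```

```bash
python3 - <<'E'
from h import *
st(); prof("side",-60,125)
E
```

```text
t18.78 W mm [-25.7 -20.2] tipz 22.5 F w [-0.8  0.2  0.6] toolY yaw err 0.01 tz [ 0.  0. -1.] gap 0.6
side 964
lo [ -7.3 -62.9  33.2] hi [78.  20.8 36.4] mean [ 38.6 -22.3  34.7]
normal [0.003 0.001 1.   ] resid 1.89
```

play_rows(rows=[[[0,0,0],[-4,0,0],0.4],[[0,0,0],[-4,0,0],0.4],[[0,0,0],[-4,0,0],0.4],[[0,0,0],[-4,0,0],0.4],[[0,0,0],[-4,0,0],0.4],[[0,0,0],[-4,0,0],0.4],[[0,0,0],[-4,0,0],0.4],[[0,0,0],[-4,0,0],0.4],[[0,0,0],[-4,0,0],0.4],[[0,0,0],[-3,0,0],0.4],[[0,0,0],[-1,0,0],0.4],[[0,0,0],[0,0,0],0.4]])

```text
t: 19.83
tcp_pos: [0.5499, 0.3102, 0.0304]
tool_rot: [-0.124, 0.992, 0.0, 0.0]
force: [0.2, 0.2, -0.0]
finger_gap: 0.599
gripper_force: 0.0
```

play_rows(rows=[[[0,0,0],[-1,0,0],0.4],[[0,0,0],[-1,0,0],0.4],[[0,0,0],[-1,0,0],0.4],[[0,0,0],[0,0,0],0.4],[[0,0,0],[0,0,0],0.4]])

```text
t: 20.25
tcp_pos: [0.5524, 0.3109, 0.0303]
tool_rot: [-0.124, 0.992, 0.0, 0.0]
force: [-0.2, -0.1, -0.2]
finger_gap: 0.601
gripper_force: 0.0
```

play_rows(rows=[[[0,0,0],[-1,0,0],0.4],[[0,0,0],[-1,0,0],0.4],[[0,0,0],[0,0,0],0.4],[[0,0,0],[0,0,0],0.4]])

```text
t: 20.58
tcp_pos: [0.5545, 0.3114, 0.0303]
tool_rot: [-0.124, 0.992, 0.0, 0.0]
force: [0.8, 0.0, -0.5]
finger_gap: 0.601
gripper_force: 0.0
```

```bash
python3 - <<'E'
from h import *
st()
E
```

```text
t20.58 W mm [ 19.2 -20.3] tipz 22.3 F w [ 0.8 -0.2 -0.5] toolY yaw err 0.01 tz [ 0.001  0.    -1.   ] gap 0.6
```

play_rows(rows=[[[0,0,0],[-0.7,0,0],0.4],[[0,0,0],[-0.7,0,0],0.4],[[0,0,0],[0,0,0],0.4],[[0,0,0],[0,0,0],0.4]])

```text
t: 20.92
tcp_pos: [0.5555, 0.3116, 0.0303]
tool_rot: [-0.124, 0.992, -0.0, -0.0]
force: [-1.1, -0.0, 0.5]
finger_gap: 0.599
gripper_force: 0.4
```

play_rows(rows=[[[0,0,0],[-0.8,0,0],0.4],[[0,0,0],[-0.7,0,0],0.4],[[0,0,0],[0,0,0],0.4],[[0,0,0],[0,0,0],0.4]])

```text
t: 21.25
tcp_pos: [0.5556, 0.3116, 0.0302]
tool_rot: [-0.124, 0.992, -0.0, -0.002]
force: [-6.1, -1.5, 3.4]
finger_gap: 0.603
gripper_force: 2.6
```

play_rows(rows=[[[0,0,0],[-0.8,0,0],0.4],[[0,0,0],[-0.7,0,0],0.4],[[0,0,0],[0,0,0],0.4],[[0,0,0],[0,0,0],0.4]])

```text
t: 21.58
tcp_pos: [0.5557, 0.3116, 0.03]
tool_rot: [-0.124, 0.992, -0.001, -0.003]
force: [-6.8, -2.4, 4.5]
finger_gap: 0.603
gripper_force: 3.8
```

```bash
python3 - <<'E'
from h import *
st(); prof("side",-60,125)
E
```

```text
t21.58 W mm [ 20.4 -20.3] tipz 22.0 F w [-7.2 -0.6  4.5] toolY yaw err -0.0 tz [-0.006 -0.002 -1.   ] gap 0.6
side 902
lo [ 39.3 -62.2  33.1] hi [123.3  20.   36.4] mean [ 86.2 -21.7  34.8]
normal [-0.006  0.006  1.   ] resid 1.28
```

It stopped firmly at tool x=20.4 mm, exactly the predicted home position. I'll withdraw straight back and check.

play_rows(rows=[[[0,0,0],[3,0,0],0.4],[[0,0,0],[4,0,0],0.4],[[0,0,0],[15,0,0],0.4],[[0,0,0],[25,0,0],0.4],[[0,0,0],[25,0,-15],0.4],[[0,0,0],[25,0,-30],0.4],[[0,0,0],[30,0,-30],0.4],[[0,0,0],[30,0,-30],0.4],[[0,0,0],[20,0,-20],0.4],[[0,0,0],[0,0,0],0.4],[[0,0,0],[0,0,0],0.4]])

```text
t: 22.55
tcp_pos: [0.3893, 0.2698, 0.1558]
tool_rot: [-0.124, 0.992, 0.001, 0.003]
force: [-0.4, 0.2, -0.2]
finger_gap: 0.598
gripper_force: 0.0
```

```bash
python3 - <<'E'
from h import *
st(); prof("side",-60,125)
p,w,ok=cloud("top"); cv2.imwrite("pics/c6.png",cv2.convertScaleAbs(cv2.resize(p[90:260,190:390,::-1],None,fx=3.5,fy=3.5,interpolation=cv2.INTER_CUBIC),alpha=1.3))
E
```

```text
t22.55 W mm [-151.2  -19.9] tipz 147.8 F w [-0.3  0.3 -0.2] toolY yaw err -0.01 tz [ 0.006  0.002 -1.   ] gap 0.6
side 937
lo [ 38.1 -62.5  33. ] hi [123.3  19.9  36.3] mean [ 84.1 -23.2  34.7]
normal [-0.01 -0.    1.  ] resid 1.64
```

View pics/c6.png

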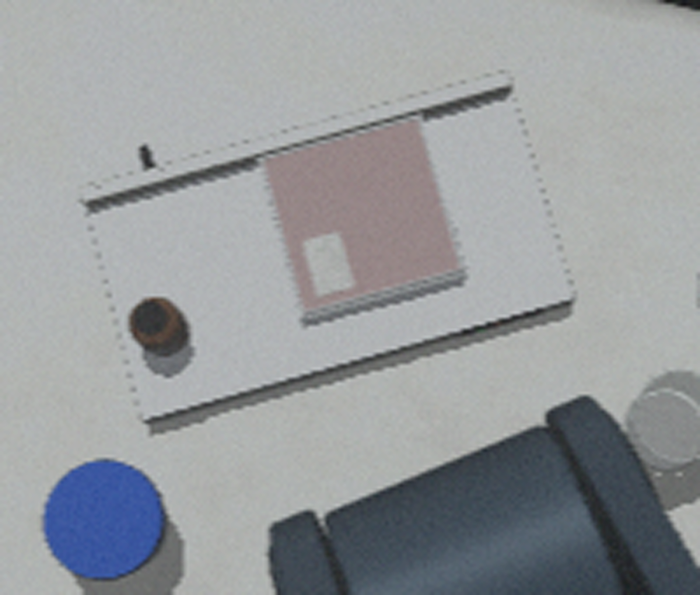

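The dish is flat, label up, and square against the rear rail, with its far edge at crop (265,157) to (420,118). The bottle, cup and beaker look undisturbed.

```bash
python3 -c "
from station import *
print(sign_off())"
```

```text
the job is handed in; nothing more can be done
None
```

I handed the job in at about 22.6 s: the dish lies flat, lid down and square against the rear rail, the push force read under about 10 N at every check, and the bottle, cup and beaker look undisturbed; the hand-in gave no verdict.

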